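Lock a gourd carrier in the engraving jig with its spring flap

ROBOT

A 6-joint arm with a two-finger parallel gripper is mounted at the origin on the work surface. World frame = base frame: x ahead of the robot, y to its left, z up, the work surface at z = 0. Lengths are in mm, angles in rad, forces in N, time in s.
With the tool pointing down it reaches from about 300 to 850 mm from the base axis. Payload 4.2 kg.
Tool frame: the origin (TCP) lies between the finger pads; the fingertips stand 8 mm ahead of it and the grasp point (between the pads) lies 11 mm behind it; z points along the fingers, y is the direction in which the jaws open and shut (so a half turn about z gives the same grasp; the last joint's range is limited). The gripper opens to 91 mm and grips with 3 to 60 N. Pads are 32 mm wide; open, the fingers measure 118 mm over their backs; the gripper's body (76 mm by 178 mm) begins 60 mm behind the grasp point.
Start: joints at [1.314, 0.32, 1.565, -0, 1.257, -0.02], TCP at [134.892, 558.969, 221.976] pointing down, gripper open.
Joint ranges: [-3.11, 3.11], [-0.84, 2.01], [0.21, 2.61], [-1.34, 4.49], [0.05, 2.63], [-2.56, 2.56]. Speed limits (rad/s): [2.57, 2.57, 3.14, 3.14, 3.14, 3.14].

INTERFACE

Orientations are given as [roll, pitch, yaw] about the fixed x, y, z axes, in that order (R = Rz(yaw) Ry(pitch) Rx(roll)).
In Python, from plant import arm, optics, workorder, nets gives the robot as it stands.
- The arm moves only by the shell command python3 -m handwheel 'ROWS' [FORCE]. ROWS is JSON, a list of rows, each an object of numbers: "fingers": the finger opening in m, from 0 to 0.0912; "dx", "dy", "dz": the shift along the world's x, y, z in m; "yaw": the turn about the world's z in degrees. In form: [{"fingers": .., "dx": .., "dy": .., "dz": .., "yaw": ..}, ...]. A call has 1 to 10 rows; each row shifts and turns the commanded pose from where the row before left it; what a row does not reach is not made up. A row lasts 1/8 s, in which the tool goes at most 62.5 mm and 10.7 degrees, less where a joint would pass 70% of its speed; a pose out of reach is approached as far as the arm can. A call is refused whole if a number of a shift passes 0.0625 or a number of a turn 10.7, either way. A call with a gripper value outside its range is refused whole. The fingers move at their own pace and stop on an object; FORCE is the grip in N (left out, the last holds). Time passes only in rows, so rows that do not move let the fingers close. It gives the time, the measured TCP pose, the force and the opening at its end, in the units of the state.
- arm.sense(): the state, without advancing time (a new reading comes with each control period).
- optics.camera(name): name is "side" or "top"; returns (picture, depth): 420x560x3 uint8, red, green, blue; 420x560 float32, mm along the optical axis (not along the pixel's ray), 0 where there is no reading.
- optics.camera_model(name): a dict with "camera_matrix" (3x3 intrinsics, pixels), "dist" ([k1, k2, p1, p2, k3] as OpenCV has them; the pictures are not rectified), "extrinsics" (4x4, takes a point from camera to world coordinates). Camera axes: x right, y up, looking along -z (the intrinsics and any distortion apply to the point x, -y, -z); pixel columns grow to the right and rows downward; lengths in mm; the calibration is good to about 2 mm. A picture is of the moment at which its call begins. camera_model takes no time and is no camera call.
- workorder.finish_job(): hands the job in, once; it reports no verdict.
Trained networks look in the newest picture that a camera, given by its name, has taken for a name from the list of things; names that differ only in an ending like _2 or _b are one class to them, and where a whole thing is asked for, a point or a joint stands for the part that bears it (a point fixed in the world has none). Each returns a list of dicts, best first, with "conf" (0 to 1); they miss things now and then, are a little off and sometimes report something else, mostly with a low value. They report only what shows in the picture. A call takes as long as a camera call. They do not tell look-alikes from the thing itself.
- nets.cut_out(thing, camera): "pixels" (420x560 bool, what is visible of it) and "rect" ([left, top, right, bottom] in pixels, round what is visible of it).
- nets.mark_of(thing, camera): "point" ([column, row] in pixels: a listed point, or the origin of a listed thing).
The state is a dict: "time": time; "joints": joint angles; "qvel": joint speeds; "joint_efforts": joint torques, N m; "position": TCP position; "tool_rot": TCP orientation; "wrist_force": force on the tool from outside, world axes, zero at the start; "wrist_torque": the same for the moment, N m; "gripper_width": finger opening in mm.
Only numpy, scipy, OpenCV 4.12 (cv2) and the standard library are available. Lean on these libraries where they do the work, as an engineer would, in place of code of your own. Each camera call takes 0.05 s, during which the arm holds its last target. There are 200 camera calls.

TASK

Slide the wooden carrier with the half gourd along the jig's rails and press it firmly home against the pad of the end stop: feel it seat with a push of roughly 12 N, never more than 25 N. Then push the upright spring flap over, gently, until it tips past its snap point; let it spring shut by itself across the front of the carrier without pushing it down onto its rest, and leave the other things on the table alone.

Things in the scene. Friction and masses are not known exactly. Their poses are not given: they have to be found in the camera images.
- jig_mark (a point): Mid-channel point of the fixed engraving jig, at table height (z = 0). Its x runs along the channel from the open front to the end stop, y to the left (flap hinge side), z up. Plywood board 160 mm wide, x = -145 to +100 mm, top at z = 12 mm. Two wooden rails guide the carrier: x = -45 to +80, inner faces at y = +-41.5, top at z = 30 mm.
- carrier_front (a point): Centre of the flat front face (away from the stop) of the loose wooden carrier, 120 x 80 x 30 mm, 0.15-0.31 kg, standing on the board between the rails, 20 to 60 mm short of home at the start; x axis towards the stop. It slides easily on waxed wood (1 to 2 N). Face z = 12 to 42 mm. A half gourd (72 mm wide) is glued on top, its edge 36 mm behind this face, top at z = 91 mm. Home: x = -58 to -46 mm in the jig's frame.
- stop: Rigid aluminium stop bracket fixed on the jig, 80 mm wide, 14 mm thick, top at z = 38 mm; origin at the centre of its underside (jig frame x = +87, z = 12 mm). A screw carries a rigid black pad (50 x 16 mm) in front of it. The screw is set differently each time: the pad's face is anywhere from x = +62 to +74 mm in the jig's frame and must be found by feel.
- flap (a joint): Flap angle, rad: 0 open (leaning 30 degrees outwards, to the jig's +y), 0.52 upright, 2.09 shut (level across the channel, 5 to 17 mm in front of the seated carrier). A spring drives it to either stop. The snap point differs each time, 0.7 to 1.2 rad, felt as the push falling away; up to about 6 N at 70 mm from the hinge. A carrier front short of jig x = -63 mm blocks it.
- flap_hinge (a point): On the hinge axis of the flap, in the middle of its width, 40 mm above the table, on the left of the channel (jig frame x = -78, y = +62 mm). The axis runs along the jig's x.
- flap_end (a point): Middle of the free end of the flap, a flat aluminium plate 118 mm long from the hinge, 30 mm wide (along the jig's x) and 6 mm thick.
- ink_bottle: Bystander: small dark bottle with a clear cap, 44 mm wide, 85 mm tall, to the right of the jig; origin at its underside.
- gourd: Bystander: small whole gourd on a dark wooden foot, 64 mm wide, 108 mm tall, beyond the jig on the left; origin at its underside.
- pen_rest: Bystander: white ceramic pen rest 50 x 70 x 20 mm, beyond the jig on the right; origin at its underside.
- flap_rest (a point): Middle of the top of the steel rest on the right of the channel (jig frame x = -78, y = -50, z = 31 mm), over which the shut flap's free end lies.
- carrier: The same carrier as a whole; origin at the centre of its underside, 60 mm behind its front face.
There are look-alikes about, which are no part of the job. What is shaped like the carrier but green is not meant.

How it is judged (in metres and radians):
On the way, in this order (a step that is already met when the one before it is completed fails the run):
1. the carrier is pressed home against the pad of the end stop with at least 3 N (contact force between stop and anything else above 3 N and x of carrier_front in the frame of jig_mark above -0.06 m), for 0.2 s.
2. the flap has sprung shut (value of joint flap above 2 rad), for 0.2 s.
At the end, for the whole second after the job is handed in: The flap is shut (joint above 2.0 rad), the carrier lies flat on the board behind it with its front face beyond x = -61 mm in the jig's frame, and the robot touches nothing (value of joint flap above 2 rad and x of carrier_front in the frame of jig_mark above -0.061 m and z of carrier_front in the frame of jig_mark between 0.023 and 0.031 m).
It fails at once if the carrier is pushed or squeezed with more than 25 N (contact force between any of the fingers, the arm and carrier above 25 N).
It fails at once if the flap is pushed with more than 15 N (contact force between the fingers and flap above 15 N).
It fails at once if the flap is pressed down at the end of its travel (more than 3 N beyond 1.85 rad) where it should spring shut by itself (value of joint flap above 1.85 rad and contact force between the arm and flap above 3 N).
It fails at once if a bystander (bottle, small gourd or pen rest) is moved over 15 mm (distance of any of ink_bottle, gourd, pen_rest from where it was at the start of the episode above 0.015 m).
It also fails if it takes over 72 s, if anything falls off the work surface, if the arm or the gripper's body presses on something with over 40 N, if the wrist force passes 120 N, or if a joint passes its speed limit or range.

## Working session

There is one attempt and no reset: what is moved stays moved. The work goes in short steps, Python scripts to look and compute and a shell command to move; the robot and the scene stay as the last step left them, time stands still between calls to the robot, and variables do not carry over. Pictures are saved under pics/ and viewed, about 8 in all and at most 12, crops included, and the job is handed in when it is done.

```bash
ls; mkdir -p pics; cat > h.py <<'E'
import numpy as np, cv2
from plant import arm, optics, workorder, nets
def ray(cam,uv):
    m=optics.camera_model(cam);K=np.array(m["camera_matrix"],float);d=np.array(m["dist"],float);E=np.array(m["extrinsics"],float)
    p=cv2.undistortPoints(np.array(uv,float).reshape(-1,1,2),K,d).reshape(-1,2)
    c=np.c_[p[:,0],-p[:,1],-np.ones(len(p))]
    return E[:3,3],c@E[:3,:3].T
def at_z(cam,uv,z):
    o,r=ray(cam,uv); return o+r*((z-o[2])/r[:,2])[:,None]
def at_depth(cam,uv,depth):
    o,r=ray(cam,uv); return o+r*np.asarray(depth,float).reshape(-1,1)
def proj(cam,P):
    m=optics.camera_model(cam);K=np.array(m["camera_matrix"],float);d=np.array(m["dist"],float);E=np.array(m["extrinsics"],float)
    c=(np.array(P,float).reshape(-1,3)-E[:3,3])@E[:3,:3]; c=c*[1,-1,-1]
    return cv2.projectPoints(c,np.zeros(3),np.zeros(3),K,d)[0].reshape(-1,2)
E
python3 - <<'E'
from h import *
np.set_printoptions(precision=1,suppress=True)
for c in("top","side"):
    p,d=optics.camera(c); cv2.imwrite(f"pics/{c}0.png",p[:,:,::-1]); np.savez(f"{c}0.npz",p=p,d=d)
    print(c,np.array(optics.camera_model(c)["extrinsics"])[:3,3])
    for t in "jig_mark carrier_front carrier stop flap_hinge flap_end flap_rest ink_bottle gourd pen_rest".split():
        print(t,[(np.round(q["point"],1).tolist(),round(q["conf"],2)) for q in nets.mark_of(t,c)])
print(arm.sense())
E
```

```text
pics
top [ 456.8    8.3 1141.1]
jig_mark [([297.9, 179.2], 0.91), ([277.0, 221.7], 0.25)]
carrier_front [([260.2, 275.3], 0.83), ([277.7, 221.3], 0.82), ([375.9, 118.3], 0.66), ([350.4, 340.4], 0.65), ([192.3, 250.5], 0.57), ([371.2, 178.8], 0.46)]
carrier [([352.3, 309.9], 0.92), ([293.1, 195.9], 0.9), ([394.7, 123.9], 0.9), ([260.1, 298.0], 0.83), ([181.8, 229.2], 0.61), ([312.3, 144.4], 0.35)]
stop [([314.3, 150.1], 0.64)]
flap_hinge []
flap_end [([238.6, 183.0], 0.83)]
flap_rest [([306.0, 216.3], 0.78)]
ink_bottle [([358.1, 228.8], 0.6)]
gourd [([252.3, 136.4], 0.87), ([296.2, 195.1], 0.15)]
pen_rest [([373.0, 177.8], 0.72)]
side [ 191.1 -790.2  749.2]
jig_mark [([301.6, 239.2], 0.88)]
carrier_front [([213.4, 197.5], 0.92), ([187.4, 317.4], 0.76), ([216.6, 240.3], 0.74), ([271.3, 231.9], 0.56), ([400.7, 253.4], 0.56)]
carrier [([210.5, 306.1], 0.97), ([230.6, 194.6], 0.84), ([292.3, 235.3], 0.79), ([195.8, 247.0], 0.79), ([305.7, 237.3], 0.71)]
stop [([339.7, 231.7], 0.54)]
flap_hinge [([273.7, 213.7], 0.74)]
flap_end [([272.2, 170.8], 0.64)]
flap_rest [([276.5, 238.8], 0.81)]
ink_bottle [([292.3, 235.8], 0.75), ([295.3, 290.1], 0.7), ([277.4, 240.8], 0.53)]
gourd [([318.0, 202.2], 0.6)]
pen_rest [([345.5, 281.1], 0.58)]
{'time': 1.1, 'joints': array([ 1.3,  0.3,  1.6, -0. ,  1.3, -0. ]), 'qvel': array([-0., -0., -0., -0.,  0., -0.]), 'joint_efforts': array([ -0. , -41.2, -23.2,   0.1,   0. ,  -0. ]), 'position': array([134.9, 559. , 222. ]), 'tool_rot': array([3.1, 0. , 2.9]), 'wrist_force': array([ 0.6, -0.2, -0.5]), 'wrist_torque': array([-0.,  0., -0.]), 'gripper_width': 91.01050209751232}
```

View pics/top0.png

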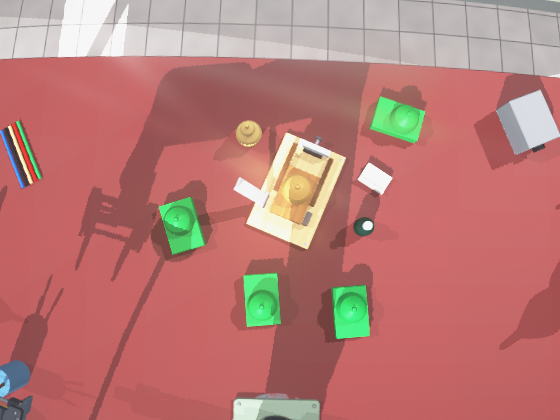

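View pics/side0.png

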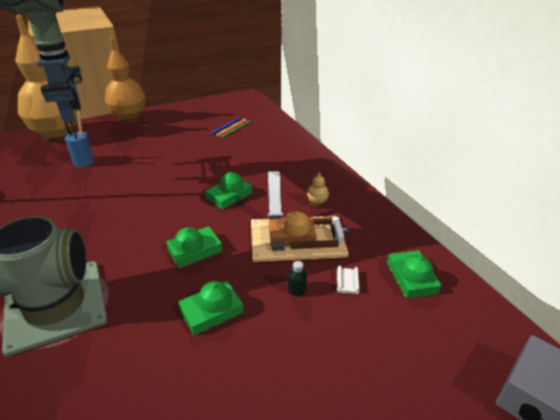

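The top view shows the jig at (297,190), with the brown wooden carrier at about (297,195). The look-alikes are green carriers at (182,226), (262,300), (351,312) and (398,120), so I choose the wooden one between the rails. Next I fit the jig pose and check it in a close crop.

```bash
cat > fit.py <<'E'
from h import *
from scipy.optimize import least_squares
np.set_printoptions(precision=1,suppress=True)
z=np.load("top0.npz");p,d=z["p"],z["d"]
hsv=cv2.cvtColor(p,cv2.COLOR_RGB2HSV)
# red cloth -> not board ; take contour points of the board by 4 approx corners refined on board colour
m=((hsv[...,0]>11)&(hsv[...,0]<35)&(hsv[...,1]>40)&(hsv[...,2]>120)).astype(np.uint8)
roi=np.zeros_like(m);cv2.fillPoly(roi,[np.array([[283,126],[353,154],[308,256],[240,226]])],1);m&=roi
c=max(cv2.findContours(cv2.morphologyEx(m,cv2.MORPH_OPEN,np.ones((2,2))),0,2)[0],key=cv2.contourArea)
hull=cv2.convexHull(c).reshape(-1,2).astype(float)
W=at_z("top",hull+0.0,12)[:,:2].astype(np.float32)
r=cv2.minAreaRect(W);print("rect",r,cv2.boxPoints(r))
pts={"jig_mark":((297.9,179.2),0,(0,0)),"stop":((314.3,150.1),12,(87,0)),"flap_rest":((306,216.3),31,(-78,-50))}
for k,(uv,h,j) in pts.items(): print(k,at_z("top",uv,h)[0])
for k,uv,h in(("jig_mark",(301.6,239.2),0),("stop",(339.7,231.7),12),("flap_rest",(276.5,238.8),31),("flap_hinge",(273.7,213.7),40)): print("side",k,at_z("side",uv,h)[0])
for t,uv in(("bottle",(358,229)),("gourd",(252,136)),("pen",(373,178))): print(t,at_z("top",uv,0)[0])
print("tall greens",[at_z("top",u,0)[0] for u in((182,226),(262,300),(351,312),(398,120))])
print("front side",at_z("side",(271.3,231.9),27)[0],"top",at_z("top",(277.7,221.3),27)[0])
cv2.imwrite("pics/topc.png",cv2.resize(p[120:260,225:395],None,fx=4,fy=4,interpolation=2)[:,:,::-1])
E
python3 fit.py
```

```text
rect ((606.2185668945312, -32.82426452636719), (161.64427185058594, 245.8200225830078), 68.41925811767578) [[ 462.2  -62.8]
 [ 690.8 -153.2]
 [ 750.2   -2.9]
 [ 521.7   87.5]]
jig_mark [636.3 -34.2   0. ]
stop [708.  -72.1  12. ]
flap_rest [543.1 -54.6  31. ]
side jig_mark [618.  -40.5   0. ]
side stop [719.4 -69.6  12. ]
side flap_rest [542.1 -42.1  31. ]
side flap_hinge [575.8  47.4  40. ]
bottle [ 518.1 -184.7    0. ]
gourd [741.4  82.8   0. ]
pen [ 645.7 -220.5    0. ]
tall greens [array([512.3, 245.5,   0. ]), array([340.1,  44.2,   0. ]), array([ 316.3, -171.7,    0. ]), array([ 797.1, -284.4,    0. ])]
front side [543.5  -6.7  27. ] top [529.5  12.1  27. ]
```

View pics/topc.png

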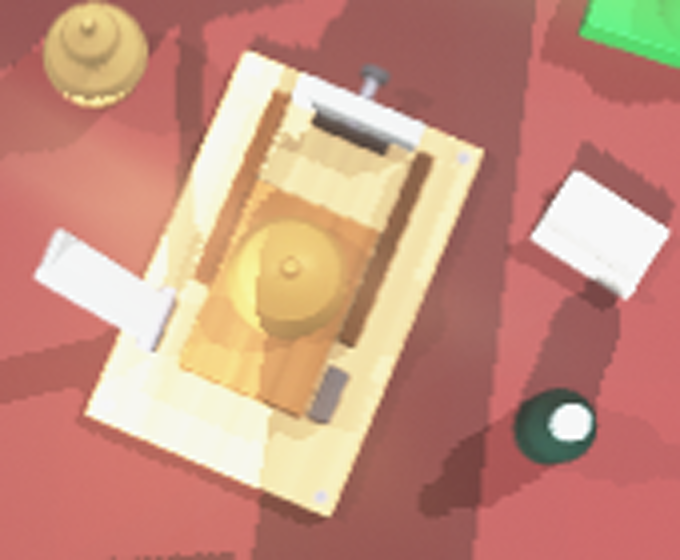

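```bash
cat >> h.py <<'E'
TH=np.radians(-21.58); J=np.array([627.1,-41.1]); R2=np.array([[np.cos(TH),-np.sin(TH)],[np.sin(TH),np.cos(TH)]])
def toj(P): return (np.asarray(P)[...,:2]-J)@R2
def tow(q): return J+R2@np.asarray(q,float)
E
python3 - <<'E'
from h import *
np.set_printoptions(precision=1,suppress=True)
print("front corners z42",toj(at_z("top",[(270.25,211.75),(300.5,224)],42)))
# crop px c -> 225+c/4 ; stop top corners, rails ends (z30), rest(z31), hinge/end of flap
f=lambda c,z:toj(at_z("top",[(225+a/4-.4,120+b/4-.4) for a,b in c],z))
print("stop z38",f([(300,75),(423,125)],38));print("rail ends z30",f([(207,283),(350,345)],30));print("rest",f([(325,395)],31))
print("flap end z142",f([(47,252)],142))
a=arm.sense();print(a["time"],a["position"],np.degrees(a["tool_rot"]),toj(a["position"]))
F=f([(181,367),(302,416)],42).mean(0)[0];print("front",F)
for n,q in(("pre",(F-16-35,-12)),("contact",(F-16,-12)),("home",(-52-16,-12)),("flap pre",(-78,165)),("flap touch",(-78,121+14))): print(n,tow(q))
print("unit x",R2[:,0],"unit y",R2[:,1])
E
```

```text
front corners z42 [[-97.6  38.1]
 [-95.9 -38.5]]
stop z38 [[ 93.1  44.2]
 [ 94.4 -35.6]]
rail ends z30 [[-44.   45.8]
 [-44.3 -47.1]]
rest [[-77.8 -45.1]]
flap end z142 [[-76.  125.1]]
1.1 [134.9 559.  222. ] [180.    0.  166.4] [-678.4  377. ]
front -96.26019608448263
pre [485.7   1.9]
contact [518.3 -11. ]
home [559.5 -27.2]
flap pre [615.3 141. ]
flap touch [604.2 113.1]
unit x [ 0.9 -0.4] unit y [0.4 0.9]
```

```bash
python3 -m handwheel '[{"fingers":0,"dx":0.03,"dy":-0.048,"dz":0,"yaw":-2},{"fingers":0,"dx":0.03,"dy":-0.048,"dz":0,"yaw":-2},{"fingers":0,"dx":0.03,"dy":-0.048,"dz":0,"yaw":-2},{"fingers":0,"dx":0.03,"dy":-0.048,"dz":0,"yaw":-2},{"fingers":0,"dx":0.03,"dy":-0.048,"dz":0,"yaw":0},{"fingers":0,"dx":0.03,"dy":-0.048,"dz":0,"yaw":0},{"fingers":0,"dx":0.03,"dy":-0.048,"dz":0,"yaw":0},{"fingers":0,"dx":0.03,"dy":-0.048,"dz":0,"yaw":0},{"fingers":0,"dx":0.03,"dy":-0.048,"dz":0,"yaw":0},{"fingers":0,"dx":0.03,"dy":-0.048,"dz":0,"yaw":0}]' 20
```

```text
time: 2.35
position: [435.8, 77.3, 222.3]
tool_rot: [3.141, 0.001, 2.765]
wrist_force: [1.1, 0.6, -0.2]
gripper_width: 0.4
```

```bash
python3 -m handwheel '[{"fingers":0,"dx":0.022,"dy":-0.037,"dz":0,"yaw":0},{"fingers":0,"dx":0.022,"dy":-0.037,"dz":-0.02,"yaw":0},{"fingers":0,"dx":0,"dy":0,"dz":-0.05,"yaw":0},{"fingers":0,"dx":0,"dy":0,"dz":-0.05,"yaw":0},{"fingers":0,"dx":0,"dy":0,"dz":-0.04,"yaw":0},{"fingers":0,"dx":0,"dy":0,"dz":-0.02,"yaw":0},{"fingers":0,"dx":0,"dy":0,"dz":-0.01,"yaw":0},{"fingers":0,"dx":0,"dy":0,"dz":0,"yaw":0}]'
python3 - <<'E'
from h import *
p,d=optics.camera("side");cv2.imwrite("pics/s1.png",cv2.resize(p[110:280,170:390],None,fx=3.5,fy=3.5,interpolation=2)[:,:,::-1])
a=arm.sense();print(a["position"],toj(a["position"]),a["wrist_force"])
E
```

```text
time: 3.35
position: [478.9, 5.0, 31.9]
tool_rot: [-3.142, -0.0, 2.765]
wrist_force: [1.1, 0.1, 0.2]
gripper_width: 0.3
[479.44061373   4.97810085  32.49812599] [-154.25671553  -11.46086579] [0.30257043 0.57375361 1.02730994]
```

View pics/s1.png

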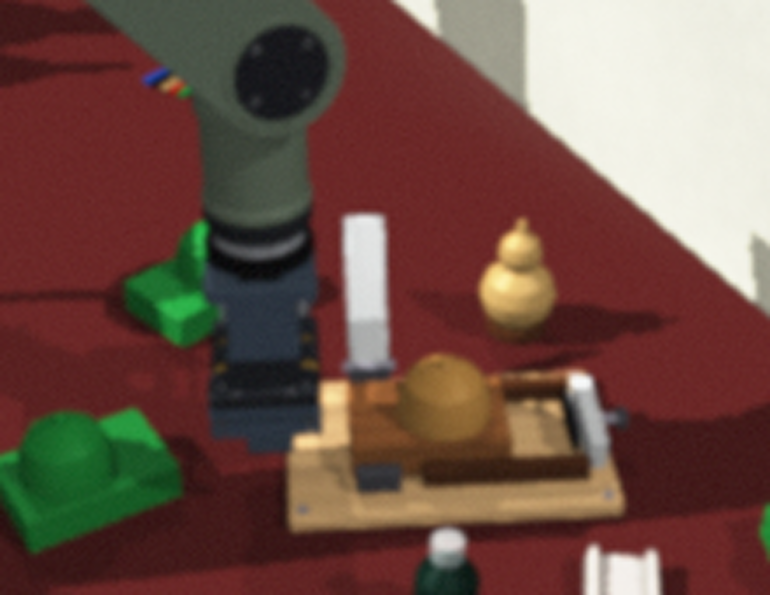

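The fingers are just in front of the wooden carrier, which sits at crop (430,420), and are clear of the flap at (365,290). Now I advance along the jig's x.

```bash
python3 -m handwheel '[{"fingers":0,"dx":0.0093,"dy":-0.0037,"dz":0,"yaw":0},{"fingers":0,"dx":0.0093,"dy":-0.0037,"dz":-0.002,"yaw":0},{"fingers":0,"dx":0.0093,"dy":-0.0037,"dz":0,"yaw":0},{"fingers":0,"dx":0.0028,"dy":-0.0011,"dz":0,"yaw":0},{"fingers":0,"dx":0.0028,"dy":-0.0011,"dz":0,"yaw":0},{"fingers":0,"dx":0.0028,"dy":-0.0011,"dz":0,"yaw":0},{"fingers":0,"dx":0.0028,"dy":-0.0011,"dz":0,"yaw":0},{"fingers":0,"dx":0.0028,"dy":-0.0011,"dz":0,"yaw":0},{"fingers":0,"dx":0.0028,"dy":-0.0011,"dz":0,"yaw":0},{"fingers":0,"dx":0.0028,"dy":-0.0011,"dz":0,"yaw":0}]'
```

```text
time: 4.65
position: [526.4, -13.9, 29.9]
tool_rot: [-3.142, -0.0, 2.765]
wrist_force: [-0.6, -0.0, 0.5]
gripper_width: 0.5
```

```bash
python3 -m handwheel '[{"fingers":0,"dx":0.0028,"dy":-0.0011,"dz":0,"yaw":0},{"fingers":0,"dx":0.0028,"dy":-0.0011,"dz":0,"yaw":0},{"fingers":0,"dx":0.0028,"dy":-0.0011,"dz":0,"yaw":0},{"fingers":0,"dx":0.0028,"dy":-0.0011,"dz":0,"yaw":0}]'; python3 -c "
from h import *
a=arm.sense();print(toj(a['position']),a['wrist_force'])"
```

```text
time: 5.15
position: [537.7, -18.3, 29.9]
tool_rot: [3.142, -0.0, 2.765]
wrist_force: [-1.0, 0.1, 0.6]
gripper_width: 0.3
[-91.46296165 -11.69442012] [-1.0307636   0.12424446  0.56070712]
```

```bash
python3 -m handwheel '[{"fingers":0,"dx":0.0028,"dy":-0.0011,"dz":0,"yaw":0},{"fingers":0,"dx":0.0028,"dy":-0.0011,"dz":0,"yaw":0},{"fingers":0,"dx":0.0028,"dy":-0.0011,"dz":0,"yaw":0},{"fingers":0,"dx":0.0019,"dy":-0.0007,"dz":0,"yaw":0},{"fingers":0,"dx":0.0009,"dy":-0.0004,"dz":0,"yaw":0},{"fingers":0,"dx":0.0009,"dy":-0.0004,"dz":0,"yaw":0}]'; python3 -c "
from h import *
a=arm.sense();print(toj(a['position']),a['wrist_force'])"
```

```text
time: 5.9
position: [549.7, -23.0, 30.0]
tool_rot: [3.142, -0.0, 2.765]
wrist_force: [-0.8, -0.5, 0.7]
gripper_width: 0.5
[-78.64974967 -11.67881714] [-0.77444815 -0.46022607  0.69678958]
```

```bash
python3 -m handwheel '[{"fingers":0,"dx":0.0009,"dy":-0.0004,"dz":0,"yaw":0},{"fingers":0,"dx":0.0009,"dy":-0.0004,"dz":0,"yaw":0}]'; python3 -c "
from h import *
a=arm.sense();print(toj(a['position']),a['wrist_force'])"
```

```text
time: 6.15
position: [551.5, -23.9, 30.0]
tool_rot: [3.142, -0.0, 2.765]
wrist_force: [-1.4, 0.4, -0.5]
gripper_width: 0.7
[-76.6502305  -11.76782354] [-1.41022102  0.36422535 -0.545659  ]
```

```bash
python3 -m handwheel '[{"fingers":0,"dx":0.0009,"dy":-0.0004,"dz":0,"yaw":0},{"fingers":0,"dx":0.0009,"dy":-0.0004,"dz":0,"yaw":0}]'
```

```text
time: 6.4
position: [553.3, -24.7, 30.0]
tool_rot: [3.142, -0.0, 2.765]
wrist_force: [-0.7, 0.9, -0.3]
gripper_width: 0.4
```

```bash
python3 -m handwheel '[{"fingers":0,"dx":0.0009,"dy":-0.0004,"dz":0,"yaw":0}]'
```

```text
time: 6.52
position: [554.2, -25.1, 30.0]
tool_rot: [3.142, -0.0, 2.765]
wrist_force: [-1.4, 0.0, -0.7]
gripper_width: 0.2
```

```bash
python3 -c "
from h import *
optics.camera('top');p,d=optics.camera('top');cv2.imwrite('pics/t1.png',cv2.resize(p[120:260,225:395],None,fx=4,fy=4,interpolation=2)[:,:,::-1])
a=arm.sense();print(toj(a['position']),a['wrist_force'])"
```

```text
[-73.47365198 -11.84565602] [-0.77184982  0.02544236  0.36106867]
```

View pics/t1.png

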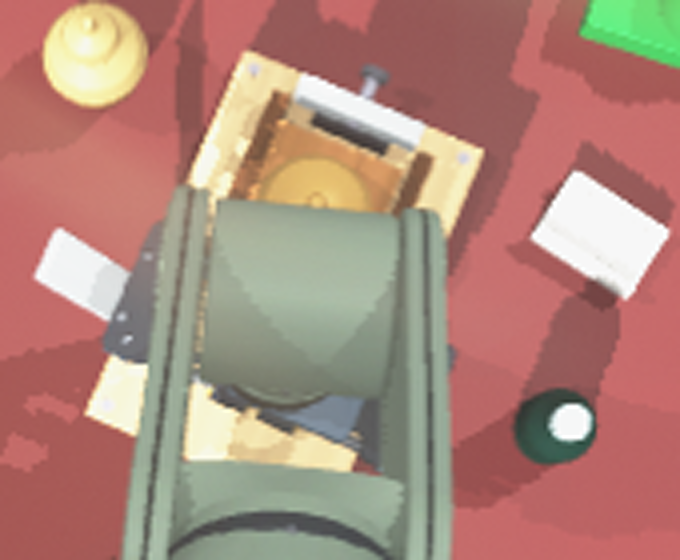

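The carrier has moved to within a few mm of the pad at crop (350,130). The bystanders have not moved. I continue by feel.

```bash
python3 -m handwheel '[{"fingers":0,"dx":0.0009,"dy":-0.0004,"dz":0,"yaw":0}]'
```

```text
time: 6.75
position: [555.0, -25.4, 30.0]
tool_rot: [3.142, -0.0, 2.765]
wrist_force: [-1.0, -0.4, 1.3]
gripper_width: 0.5
```

```bash
python3 -m handwheel '[{"fingers":0,"dx":0.0009,"dy":-0.0004,"dz":0,"yaw":0}]'
```

```text
time: 6.88
position: [556.0, -25.8, 30.0]
tool_rot: [3.142, -0.0, 2.765]
wrist_force: [-1.9, 0.3, -0.5]
gripper_width: 0.9
```

```bash
python3 -m handwheel '[{"fingers":0,"dx":0.0009,"dy":-0.0003,"dz":0,"yaw":0}]'
```

```text
time: 7.0
position: [557.0, -26.2, 30.0]
tool_rot: [3.142, 0.0, 2.765]
wrist_force: [-0.6, -0.0, -0.1]
gripper_width: 0.5
```

```bash
cat > ok.py <<'E'
# exit 1 if resisting force along jig x exceeds argv[1]
import sys
from h import *
a=arm.sense(); f=-float(a["wrist_force"][:2]@R2[:,0]); print(toj(a["position"]).round(1),"F",round(f,1)); sys.exit(f>float(sys.argv[1]))
E
python3 -m handwheel '[{"dx":0.0006,"dy":-0.0002}]' >/dev/null && python3 ok.py 3 && python3 -m handwheel '[{"dx":0.0006,"dy":-0.0002}]' >/dev/null && python3 ok.py 3 && python3 -m handwheel '[{"dx":0.0006,"dy":-0.0003}]' >/dev/null && python3 ok.py 3 && python3 -m handwheel '[{"dx":0.0006,"dy":-0.0002}]' >/dev/null && python3 ok.py 3 && python3 -m handwheel '[{"dx":0.0006,"dy":-0.0002}]' >/dev/null && python3 ok.py 3 && python3 -m handwheel '[{"dx":0.0006,"dy":-0.0003}]'>/dev/null  && python3 ok.py 3
```

```text
validation failed for argument at $[0]...
```

```bash
python3 -m handwheel '[{"fingers":0,"dx":0.0006,"dy":-0.0002,"dz":0,"yaw":0}]' >/dev/null && python3 ok.py 3 && python3 -m handwheel '[{"fingers":0,"dx":0.0006,"dy":-0.0002,"dz":0,"yaw":0}]' >/dev/null && python3 ok.py 3 && python3 -m handwheel '[{"fingers":0,"dx":0.0006,"dy":-0.0003,"dz":0,"yaw":0}]' >/dev/null && python3 ok.py 3 && python3 -m handwheel '[{"fingers":0,"dx":0.0006,"dy":-0.0002,"dz":0,"yaw":0}]' >/dev/null && python3 ok.py 3 && python3 -m handwheel '[{"fingers":0,"dx":0.0006,"dy":-0.0002,"dz":0,"yaw":0}]' >/dev/null && python3 ok.py 3 && python3 -m handwheel '[{"fingers":0,"dx":0.0006,"dy":-0.0003,"dz":0,"yaw":0}]'>/dev/null  && python3 ok.py 3
```

```text
[-70.1 -11.9] F 1.1
[-69.5 -11.8] F 1.3
[-68.9 -11.9] F 1.2
[-68.2 -11.9] F 1.2
[-67.6 -11.8] F -0.1
[-66.9 -11.9] F 2.1
```

```bash
python3 -m handwheel '[{"fingers":0,"dx":0.0006,"dy":-0.0002,"dz":0,"yaw":0}]' >/dev/null && python3 ok.py 3 && python3 -m handwheel '[{"fingers":0,"dx":0.0006,"dy":-0.0002,"dz":0,"yaw":0}]' >/dev/null && python3 ok.py 3 && python3 -m handwheel '[{"fingers":0,"dx":0.0006,"dy":-0.0003,"dz":0,"yaw":0}]' >/dev/null && python3 ok.py 3 && python3 -m handwheel '[{"fingers":0,"dx":0.0006,"dy":-0.0002,"dz":0,"yaw":0}]' >/dev/null && python3 ok.py 3 && python3 -m handwheel '[{"fingers":0,"dx":0.0006,"dy":-0.0002,"dz":0,"yaw":0}]' >/dev/null && python3 ok.py 3 && python3 -m handwheel '[{"fingers":0,"dx":0.0006,"dy":-0.0003,"dz":0,"yaw":0}]'>/dev/null  && python3 ok.py 3
```

```text
[-66.2 -11.9] F 2.2
[-66.2 -11.9] F 2.5
[-66.2 -11.9] F 5.2
```

Contact: the carrier stopped at TCP jig x = -66.2 and the force is rising. I build it up to about 12 N.

```bash
python3 -m handwheel '[{"fingers":0,"dx":0.0006,"dy":-0.0002,"dz":0,"yaw":0}]' >/dev/null && python3 ok.py 10.5 && python3 -m handwheel '[{"fingers":0,"dx":0.0006,"dy":-0.0002,"dz":0,"yaw":0}]' >/dev/null && python3 ok.py 10.5 && python3 -m handwheel '[{"fingers":0,"dx":0.0006,"dy":-0.0003,"dz":0,"yaw":0}]' >/dev/null && python3 ok.py 10.5 && python3 -m handwheel '[{"fingers":0,"dx":0.0006,"dy":-0.0002,"dz":0,"yaw":0}]' >/dev/null && python3 ok.py 10.5;  python3 -m handwheel '[{"fingers":0,"dx":0,"dy":0,"dz":0,"yaw":0},{"fingers":0,"dx":0,"dy":0,"dz":0,"yaw":0}]'; python3 ok.py 12
```

```text
[-66.1 -12. ] F 6.7
[-66.1 -12. ] F 8.2
[-66.1 -12.1] F 9.6
[-66.  -12.1] F 10.0
time: 8.88
position: [561.2, -28.1, 29.4]
tool_rot: [-3.141, -0.008, 2.765]
wrist_force: [-8.5, 4.8, 4.5]
gripper_width: 0.6
[-66.1 -12.1] F 9.7
```

```bash
python3 -m handwheel '[{"fingers":0,"dx":0.0007,"dy":-0.0003,"dz":0,"yaw":0},{"fingers":0,"dx":0,"dy":0,"dz":0,"yaw":0},{"fingers":0,"dx":0,"dy":0,"dz":0,"yaw":0},{"fingers":0,"dx":0,"dy":0,"dz":0,"yaw":0}]'; python3 ok.py 12
```

```text
time: 9.38
position: [561.2, -28.1, 29.4]
tool_rot: [-3.14, -0.009, 2.765]
wrist_force: [-10.2, 5.2, 5.4]
gripper_width: 0.5
[-66.  -12.2] F 11.4
```

Seated firmly at 11.4 N. I back off along -x, rise, and go round to the flap's outer side.

```bash
python3 -m handwheel '[{"fingers":0,"dx":-0.0047,"dy":0.0018,"dz":0,"yaw":0},{"fingers":0,"dx":-0.0093,"dy":0.0037,"dz":0,"yaw":0},{"fingers":0,"dx":-0.0186,"dy":0.0074,"dz":0,"yaw":0},{"fingers":0,"dx":-0.0186,"dy":0.0074,"dz":0.01,"yaw":0},{"fingers":0,"dx":0,"dy":0,"dz":0.05,"yaw":0},{"fingers":0,"dx":0,"dy":0,"dz":0.05,"yaw":0},{"fingers":0,"dx":0,"dy":0,"dz":0.05,"yaw":0},{"fingers":0,"dx":0,"dy":0,"dz":0.04,"yaw":0},{"fingers":0,"dx":0,"dy":0,"dz":0,"yaw":0}]'
python3 -c "
from h import *
a=arm.sense();p=a['position'];print(p,a['wrist_force'],tow((-78,165))-p[:2])"
```

```text
time: 10.5
position: [515.9, -9.1, 234.3]
tool_rot: [3.138, 0.009, 2.765]
wrist_force: [0.5, -0.8, -0.4]
gripper_width: 0.3
[515.86648196  -9.06011301 234.27133078] [ 0.46373296 -0.7751606  -0.35160133] [ 99.38792979 150.08282449]
```

```bash
python3 -m handwheel '[{"fingers":0,"dx":0.02,"dy":0.03,"dz":0,"yaw":0},{"fingers":0,"dx":0.02,"dy":0.03,"dz":0,"yaw":0},{"fingers":0,"dx":0.02,"dy":0.03,"dz":0,"yaw":0},{"fingers":0,"dx":0.02,"dy":0.03,"dz":0,"yaw":0},{"fingers":0,"dx":0.0194,"dy":0.03,"dz":0,"yaw":0},{"fingers":0,"dx":0,"dy":0,"dz":-0.04,"yaw":0},{"fingers":0,"dx":0,"dy":0,"dz":-0.04,"yaw":0},{"fingers":0,"dx":0,"dy":0,"dz":-0.03,"yaw":0},{"fingers":0,"dx":0,"dy":0,"dz":-0.011,"yaw":0},{"fingers":0,"dx":0,"dy":0,"dz":0,"yaw":0}]'
python3 - <<'E'
from h import *
p,d=optics.camera("side");cv2.imwrite("pics/s2.png",cv2.resize(p[110:280,170:390],None,fx=3.5,fy=3.5,interpolation=2)[:,:,::-1])
a=arm.sense();print(a["position"],toj(a["position"]),a["wrist_force"])
E
```

```text
time: 11.75
position: [613.1, 140.8, 108.5]
tool_rot: [-3.141, -0.001, 2.765]
wrist_force: [0.3, -0.4, 0.0]
gripper_width: 0.3
[613.91434036 140.95035454 109.55915031] [-79.21952611 164.4398367 ] [-1.02855937 -0.26829191  0.16654189]
```

View pics/s2.png

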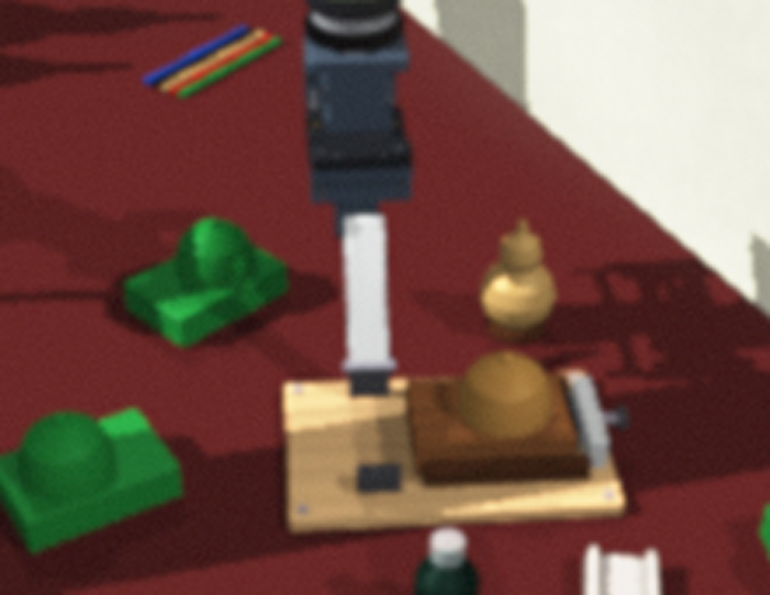

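The carrier sits against the stop and the fingers are behind the flap at crop (360,220). Now I push the flap along jig -y.

```bash
cat > okf.py <<'E'
import sys
from h import *
a=arm.sense(); f=float(a["wrist_force"][:2]@R2[:,1]); print(a["time"].__round__(2),toj(a["position"]).round(1),round(float(a["position"][2]),1),"F",round(f,1),"Fz",round(float(a["wrist_force"][2]),1)); sys.exit(abs(f)>float(sys.argv[1]))
E
python3 -m handwheel '[{"fingers":0,"dx":-0.0033,"dy":-0.0084,"dz":0,"yaw":0},{"fingers":0,"dx":-0.0033,"dy":-0.0084,"dz":0,"yaw":0},{"fingers":0,"dx":-0.0011,"dy":-0.0028,"dz":0,"yaw":0}]'>/dev/null; python3 okf.py 8 && python3 -m handwheel '[{"fingers":0,"dx":-0.0011,"dy":-0.0028,"dz":0,"yaw":0},{"fingers":0,"dx":-0.0011,"dy":-0.0028,"dz":0,"yaw":0}]' >/dev/null && python3 okf.py 8 && python3 -m handwheel '[{"fingers":0,"dx":-0.0011,"dy":-0.0028,"dz":0,"yaw":0},{"fingers":0,"dx":-0.0011,"dy":-0.0028,"dz":0,"yaw":0}]' >/dev/null && python3 okf.py 8 && python3 -m handwheel '[{"fingers":0,"dx":-0.0011,"dy":-0.0028,"dz":0,"yaw":0},{"fingers":0,"dx":-0.0011,"dy":-0.0028,"dz":0,"yaw":0}]' >/dev/null && python3 okf.py 8 && python3 -m handwheel '[{"fingers":0,"dx":-0.0011,"dy":-0.0028,"dz":0,"yaw":0},{"fingers":0,"dx":-0.0011,"dy":-0.0028,"dz":0,"yaw":0}]' >/dev/null && python3 okf.py 8
```

```text
12.18 [-79.2 142.3] 109.7 F 0.6 Fz -0.7
12.43 [-79.4 137. ] 109.1 F 0.0 Fz 1.3
12.68 [-79.  133.2] 110.2 F 6.4 Fz 5.9
12.93 [-78.4 127.2] 110.5 F 4.4 Fz 4.2
13.18 [-78.8 119.7] 109.7 F 4.3 Fz 3.7
```

```bash
python3 -m handwheel '[{"fingers":0,"dx":-0.0011,"dy":-0.0028,"dz":0,"yaw":0},{"fingers":0,"dx":-0.0011,"dy":-0.0028,"dz":0,"yaw":0}]'>/dev/null; python3 okf.py 8 && python3 -m handwheel '[{"fingers":0,"dx":-0.0011,"dy":-0.0028,"dz":0,"yaw":0},{"fingers":0,"dx":-0.0011,"dy":-0.0028,"dz":0,"yaw":0}]' >/dev/null && python3 okf.py 8 && python3 -m handwheel '[{"fingers":0,"dx":-0.0011,"dy":-0.0028,"dz":0,"yaw":0},{"fingers":0,"dx":-0.0011,"dy":-0.0028,"dz":0,"yaw":0}]' >/dev/null && python3 okf.py 8 && python3 -m handwheel '[{"fingers":0,"dx":-0.0011,"dy":-0.0028,"dz":0,"yaw":0},{"fingers":0,"dx":-0.0011,"dy":-0.0028,"dz":0,"yaw":0}]' >/dev/null && python3 okf.py 8 && python3 -m handwheel '[{"fingers":0,"dx":-0.0011,"dy":-0.0028,"dz":0,"yaw":0},{"fingers":0,"dx":-0.0011,"dy":-0.0028,"dz":0,"yaw":0}]' >/dev/null && python3 okf.py 8 && python3 -m handwheel '[{"fingers":0,"dx":-0.0011,"dy":-0.0028,"dz":0,"yaw":0},{"fingers":0,"dx":-0.0011,"dy":-0.0028,"dz":0,"yaw":0}]' >/dev/null && python3 okf.py 8
```

```text
13.43 [-79.5 112.7] 108.8 F 3.1 Fz 2.7
13.68 [-79.6 106.6] 108.7 F 2.4 Fz 2.7
13.93 [-79.6 100.6] 108.8 F 2.9 Fz 2.5
14.18 [-79.5  94.7] 108.8 F 2.1 Fz 1.8
14.43 [-79.4  88.7] 108.9 F 1.0 Fz 0.9
14.68 [-79.3  82.7] 108.9 F 2.0 Fz 1.5
```

```bash
python3 -m handwheel '[{"fingers":0,"dx":-0.0011,"dy":-0.0028,"dz":0,"yaw":0},{"fingers":0,"dx":-0.0011,"dy":-0.0028,"dz":0,"yaw":0}]'>/dev/null; python3 okf.py 8 && python3 -m handwheel '[{"fingers":0,"dx":-0.0011,"dy":-0.0028,"dz":0,"yaw":0},{"fingers":0,"dx":-0.0011,"dy":-0.0028,"dz":0,"yaw":0}]' >/dev/null && python3 okf.py 8 && python3 -m handwheel '[{"fingers":0,"dx":-0.0011,"dy":-0.0028,"dz":0,"yaw":0},{"fingers":0,"dx":-0.0011,"dy":-0.0028,"dz":0,"yaw":0}]' >/dev/null && python3 okf.py 8
python3 - <<'E'
from h import *
p,d=optics.camera("side");cv2.imwrite("pics/s3.png",cv2.resize(p[110:280,170:390],None,fx=3.5,fy=3.5,interpolation=2)[:,:,::-1])
E
```

```text
14.93 [-79.4  76.7] 108.9 F 1.6 Fz 0.8
15.18 [-79.3  70.7] 108.9 F 1.2 Fz -0.0
15.43 [-79.4  64.8] 108.8 F 1.2 Fz -1.3
```

View pics/s3.png

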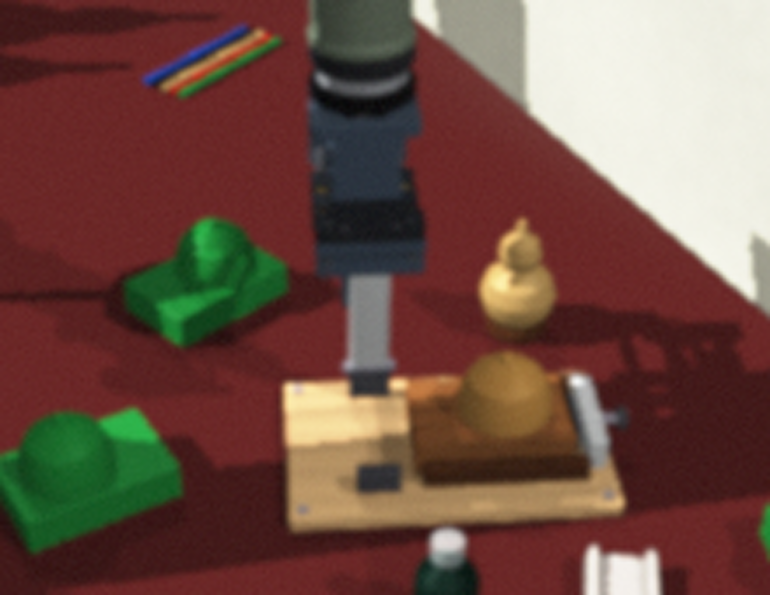

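The flap is upright or slightly past at crop (370,320), and the gripper is behind it. I continue.

```bash
python3 -m handwheel '[{"fingers":0,"dx":-0.0011,"dy":-0.0028,"dz":0,"yaw":0},{"fingers":0,"dx":-0.0011,"dy":-0.0028,"dz":0,"yaw":0}]'>/dev/null; python3 okf.py 8 && python3 -m handwheel '[{"fingers":0,"dx":-0.0011,"dy":-0.0028,"dz":0,"yaw":0},{"fingers":0,"dx":-0.0011,"dy":-0.0028,"dz":0,"yaw":0}]' >/dev/null && python3 okf.py 8 && python3 -m handwheel '[{"fingers":0,"dx":-0.0011,"dy":-0.0028,"dz":0,"yaw":0},{"fingers":0,"dx":-0.0011,"dy":-0.0028,"dz":0,"yaw":0}]' >/dev/null && python3 okf.py 8
python3 - <<'E'
from h import *
p,d=optics.camera("side");cv2.imwrite("pics/s4.png",cv2.resize(p[110:280,170:390],None,fx=3.5,fy=3.5,interpolation=2)[:,:,::-1])
print([(q["point"],q["conf"]) for q in nets.mark_of("flap_end","side")],proj("side",[*tow((-78,-56)),40]))
E
```

```text
15.72 [-79.3  58.7] 108.9 F 0.8 Fz -0.6
15.97 [-79.2  52.6] 109.0 F 1.5 Fz 0.3
16.23 [-79.2  46.6] 109.0 F 0.2 Fz -0.1
[([276.7, 193.3], 0.6)] [[277.34266999 242.25605471]]
```

```bash
python3 -c "
from h import *
print(okf:=arm.sense()['wrist_force'])"
```

```text
[0.21922268 0.23802581 0.00757831]
```

```bash
python3 -m handwheel '[{"fingers":0,"dx":0,"dy":0,"dz":0,"yaw":0},{"fingers":0,"dx":0,"dy":0,"dz":0,"yaw":0},{"fingers":0,"dx":0,"dy":0,"dz":0,"yaw":0}]'
python3 - <<'E'
from h import *
p,d=optics.camera("side");cv2.imwrite("pics/s5.png",cv2.resize(p[110:280,170:390],None,fx=3.5,fy=3.5,interpolation=2)[:,:,::-1])
print([(q["point"],q["conf"]) for q in nets.mark_of("flap_end","side")])
E
```

```text
time: 16.7
position: [570.7, 31.7, 109.0]
tool_rot: [3.141, -0.0, 2.765]
wrist_force: [0.2, 0.6, 0.3]
gripper_width: 0.5
[([279.0, 242.7], 0.82)]
```

View pics/s5.png

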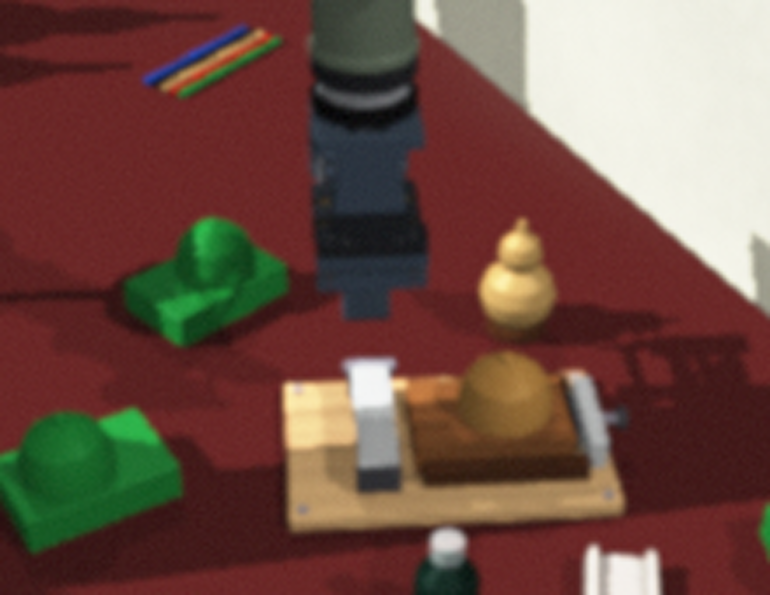

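The flap has sprung shut and lies on its rest at crop (378,470), in front of the seated carrier. I raise the tool clear and check once more before handing in.

```bash
python3 -m handwheel '[{"fingers":0,"dx":0,"dy":0,"dz":0.03,"yaw":0},{"fingers":0,"dx":0,"dy":0,"dz":0.04,"yaw":0},{"fingers":0,"dx":0,"dy":0,"dz":0.04,"yaw":0},{"fingers":0,"dx":0,"dy":0,"dz":0,"yaw":0},{"fingers":0,"dx":0,"dy":0,"dz":0,"yaw":0}]'
python3 - <<'E'
from h import *
optics.camera("side");q=nets.mark_of("flap_end","side")[0];print(q["point"],q["conf"])
for t in("carrier_front","ink_bottle","gourd","pen_rest"): print(t,[(np.round(k["point"],1).tolist(),round(k["conf"],2)) for k in nets.mark_of(t,"side")])
print("front proj at -50:",proj("side",[*tow((-50,0)),27]))
workorder.finish_job()
E
```

```text
time: 17.42
position: [570.1, 31.7, 218.3]
tool_rot: [-3.141, -0.001, 2.765]
wrist_force: [0.1, 0.4, -0.9]
gripper_width: 0.7
[277.2, 241.4] 0.61
carrier_front [([186.4, 317.7], 0.95), ([289.3, 232.3], 0.72), ([402.6, 256.8], 0.64), ([209.3, 197.0], 0.55)]
ink_bottle [([295.7, 290.8], 0.69), ([310.4, 231.6], 0.53)]
gourd [([318.9, 201.1], 0.88)]
pen_rest [([348.2, 282.1], 0.6), ([338.3, 231.4], 0.57)]
front proj at -50: [[286.43068454 231.55622958]]
the job is handed in; nothing more can be done
```

I slid the wooden carrier home and pressed it against the pad with about 11.4 N. I then pushed the flap past its snap point, with 6.4 N sideways at most in the readings taken. It sprang shut by itself while the fingers stayed about 70 mm above its rest. The job was handed in at about 18 s.

**Flap:** the last check puts its end at pixel (277,241), against a predicted (277,242) for shut.

**Carrier:** its front shows at (289,232), against a predicted (286,232) for a front face about 50 mm short of the jig mark. That is inside the home range of -58 to -46 mm.

**Bystanders and robot:** the bottle, gourd and pen rest are within about 3 pixels of where they started. The tool was raised clear with no force on it.

No check failed. The networks also reported the green look-alikes and a few false hits for the bottle and pen rest, which I ignored. The force during the push was read only every quarter second, so short peaks between readings were not seen.

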